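# Put away the resin mounts and seat the tray label behind its sprung lip

## Task

Put the two loose resin mounts away flat in the trays by colour, red in the tray with the red mount and green in the tray with the green mount. Then take the green label holder from its stand, push it down behind the sprung lip on the front of the green tray until its shoulder is fully home on the rail, and finish while still holding it pressed home against the lifter spring, so that I can tighten the clamp screw. Leave the mounts already in the trays and the other things on the worktop where they are.

Things in the scene. Friction and masses are not known exactly. Their poses are not given: they have to be found in the camera images.
- red_mount_center (a point): Loose red resin mount (metallographic specimen), an upright disc 38 mm in diameter and 20 mm high, standing on the worktop; point at its centre, half-way up. Take it by its rim.
- green_mount_center (a point): Loose green resin mount, an upright disc 30 mm in diameter and 18 mm high, standing on the worktop; point at its centre, half-way up. Take it by its rim.
- red_mount: The same loose red mount; origin at the centre of its underside.
- green_mount: The same loose green mount; origin at the centre of its underside.
- red_tray: Fixed shallow grey tray for red mounts; its front rail already carries a fixed label holder with a red card (top 75 mm above the worktop). Origin: centre of the underside, on the worktop; x to the back of the tray, y to its left, z up. Inside: x from -50 to +47 mm, y +-67 mm, floor 3 mm up, walls 12 mm high.
- red_floor (a point): Centre of the red tray's floor, 3 mm above the worktop. A red mount is already stored in the tray's right half (near y = -37 mm); the left half (y > 0) is free.
- green_tray: Fixed shallow grey tray for green mounts, same size and axes as the red one. On its front (-x) an empty label rail, y +-38 mm, 34 mm high: aluminium back plate (x -55 to -50 mm), two end blocks 64 mm apart, and between them, in front of the plate, the sprung lip. A brass clamp screw sticks out of the left end block (to y = 50 mm, 18 mm up).
- green_floor (a point): Centre of the green tray's floor, 3 mm above the worktop. A green mount is already stored in the tray's right half (near y = -37 mm); the left half (y > 0) is free.
- rail_seat (a point): Mouth of the green tray's label slot, level with the rail's top (34 mm above the worktop), midway between the end blocks: holder_seat lies here when home. Axes as green_tray. The slot runs along y, 64 mm long; face of the back plate at x = +2 mm, lip at x = 0 (2 mm slot at rest), flaring 30 degrees to the front to a mouth from x = +2 to -5 mm, 7 mm below this point.
- lip (a joint): Hinge of the sprung steel lip in front of the slot, rad: 0 closed, grows as it is pushed to the front; about 0.15 to 0.25 with the holder behind it. The spring is light: it takes only 1 to 4 N to push the blade in behind it.
- lifter (a joint): Sprung black lifter strip at the bottom of the slot, m: 0 up, grows as it is pressed down (limit 0.007). The holder's foot meets it with the shoulder still 4 mm above the rail; when home it is pressed 0.004 m and pushes up with about 7 N. It pushes with 2.4 N when first touched. Let go, it lifts the holder off the rail again.
- holder_grip (a point): Green label holder: white plastic frame with a green card on both sides, upright in the stand's front groove; point at the middle of the frame. x: thickness (10 mm, grip across it), y: width (60 mm), z up. The frame reaches 18 mm above and below this point; under it a shoulder 12 x 72 x 4 mm (underside 22 mm below this point). About 35 g.
- holder_seat (a point): Centre of the underside of the holder's shoulder, 22 mm below holder_grip, same axes. Below it the foot blade, 4 mm thick, 60 mm wide and 18 mm deep, with a rounded nose and bevelled corners.
- holder: The same label holder; origin at holder_seat.
- stand: Fixed grey stand, 66 x 92 x 26 mm, with two grooves 6 mm wide and 22 mm deep along its y; the holder's blade is in the front one (17 mm in front of the centre), its shoulder resting on the stand's top; the other groove is empty. Origin: centre of its underside.
- red_stored: The red mount already stored in the red tray, 38 mm in diameter, 20 mm high; origin at its underside. Leave it.
- green_stored: The green mount already stored in the green tray, 30 mm in diameter, 18 mm high; origin at its underside. Leave it.
- marker: Bystander: blue and white marker pen, 135 mm long, lying behind the trays. Leave it.
- slide_box: Bystander: small green and cream box, 30 x 82 x 36 mm, behind the trays. Leave it.
- usb_stick: Bystander: blue USB stick, 52 mm long, to the left. Leave it.
- masking_tape: Bystander: roll of masking tape, 104 mm across, 25 mm high, to the right. Leave it.
There are look-alikes about, which are no part of the job. Of the things shaped like the holder, the white one is meant. Leave any black look-alike of the red_mount alone.

How it is judged:
On the way, in this order (a step that is already met when the one before it is completed fails the run):
1. both loose mounts lie flat in the trays of their colours and are let go (x of red_mount_center in the frame of red_tray between -0.045 and 0.045 m and y of red_mount_center in the frame of red_tray between -0.065 and 0.065 m and z of red_mount_center in the frame of red_tray below 0.0165 m and angle between each of red_mount_center, green_mount_center's own z axis and vertical below 0.12 rad and contact force between the fingers and red_mount below 0.1 N and x of green_mount_center in the frame of green_tray between -0.045 and 0.045 m and y of green_mount_center in the frame of green_tray between -0.065 and 0.065 m and z of green_mount_center in the frame of green_tray below 0.0155 m and contact force between the fingers and green_mount below 0.1 N), for 0.2 s.
2. the holder's shoulder is home on the rail, its blade behind the lip (horizontal distance between holder_seat and rail_seat below 0.004 m and z of holder_seat in the frame of rail_seat below 0.0015 m and value of joint lifter above 0.0028 m and value of joint lip above 0.05 rad and angle between holder_seat's own z axis and vertical below 0.08 rad), for 0.2 s.
At the end, for the whole second after the job is handed in: Each loose mount flat on the floor of its colour's tray, let go; holder upright (0.08 rad) behind the lip, seat point within 4 mm of the rail's in plan and at most 1.5 mm above it, lifter pressed over 2.8 mm, lip open over 0.05 rad, still, fingers on the holder with over 2 N (all of step 1 and all of step 2 and contact force between the fingers and holder above 2 N and linear speed of holder below 0.01 m/s); the arm keeps its last pose, push and grip.
It fails at once if a stored mount or a bystander was moved more than 30 mm (distance of any of red_stored, green_stored, marker, slide_box, usb_stick, masking_tape from where it was at the start of the episode above 0.03 m).
It also fails if it takes over 58 s, if anything falls off the work surface, if the arm or the gripper's body presses on something with over 40 N, if the wrist force passes 120 N, or if a joint passes its speed limit or range.

## Robot

A 6-joint arm with a two-finger parallel gripper is mounted at the origin on a cart in front of the work surface, level with it; the furniture and walls round the work are solid. World frame = base frame: x ahead of the robot, y to its left, z up, the work surface at z = 0. Lengths are in m, angles in rad, forces in N, time in s.
With the tool pointing down it reaches from about 0.325 to 0.875 m from the base axis. Payload 4.4 kg.
Tool frame: the origin (TCP) lies at the very end of the fingers, on their centre line; the grasp point (between the pads) lies 19 mm behind it; z points along the fingers, y is the direction in which the jaws open and shut (so a half turn about z gives the same grasp; the last joint's range is limited). The gripper opens to 85 mm and grips with 20 to 120 N. Pads are 22 mm wide; open, the fingers measure 114 mm over their backs; the gripper's body (76 mm by 85 mm) begins 54 mm behind the grasp point. The pads swing forward as they close: fully open they stand 13 mm farther back than shut.
Start: joints at [1.097, 0.207, 1.542, -0, 1.393, -0.15], TCP at [0.182, 0.545, 0.231] pointing down, gripper open.
Joint ranges: [-2.73, 2.73], [-0.86, 2.22], [0.23, 2.46], [-1.11, 4.25], [0.08, 2.63], [-2.82, 2.82]. Speed limits (rad/s): [2.79, 2.79, 3.14, 3.14, 3.14, 3.14].

## Interface

Orientations are given as [roll, pitch, yaw] about the fixed x, y, z axes, in that order (R = Rz(yaw) Ry(pitch) Rx(roll)).
In Python, from station import ctrl gives the robot as it stands. The module is installed in compiled form; this text tells all that it offers.
- The arm moves only by the shell command python3 -m crank 'ROWS'. ROWS is JSON, a list that holds one entry, the list of rows, each a list of 7 numbers: the closure, from 0 (fully open) to 1 (shut), then the shift along the tool's x, y, z in units of 30 mm (1.0 is 30 mm), then the turn, a rotation vector about the tool's x, y, z in units of 5 degrees (1.0 is 5 degrees). A call has 1 to 5 rows; each row is the pose to reach, as a shift and turn from the pose commanded when the call began, along the tool's axes at that moment; what a row does not reach only later rows make up. A row lasts 1/10 s, in which the tool goes at most 50 mm and 8.59 degrees, less where a joint would pass 70% of its speed; a pose out of reach is approached as far as the arm can. A call with a gripper value outside its range is refused whole. The fingers move at their own pace and stop on an object; the grip force is fixed at half the most. Time passes only in rows, so rows that repeat a pose let the fingers close. It gives the time, the measured TCP pose, the force and the opening at its end, in the units of the state.
- ctrl.get_state(): the state, without advancing time (a new reading comes with each control period).
- ctrl.get_image(name): name is "side" or "top"; returns a dict with "color" (384x512x3 uint8, red, green, blue), "intrinsics" (3x3 intrinsics, pixels), "k1" (the pictures are not rectified: a ray, as slopes to the right and down, at radius r is drawn at 1 + k1 r^2 times it, then the intrinsics apply), "extrinsics" (4x4, takes a point from camera to world coordinates). Camera axes: x right, y down, z forward; pixel columns grow to the right and rows downward; lengths in m; the calibration is good to about 2 mm. A picture is of the moment at which its call begins. There is no depth.
- ctrl.close_job(): hands the job in, once; it reports no verdict.
The state is a dict: "time": time; "joint_positions": joint angles; "qvel": joint speeds; "joint_efforts": joint torques, N m; "position": TCP position; "orientation": TCP orientation; "force": force on the tool from outside, world axes, zero at the start; "wrist_torque": the same for the moment, N m; "gripper_width": finger opening in m.
Only numpy, scipy, OpenCV 4.12 (cv2) and the standard library are available. Lean on these libraries where they do the work, as an engineer would, in place of code of your own. Each camera call takes 0.05 s, during which the arm holds its last target.

## Working session

There is one attempt and no reset: what is moved stays moved. The work goes in short steps, Python scripts to look and compute and a shell command to move; the robot and the scene stay as the last step left them, time stands still between calls to the robot, and variables do not carry over. Pictures are saved under pics/ and viewed, and the job is handed in when it is done.

```bash
mkdir -p pics; ls; python3 - <<'E'
from station import ctrl
import cv2,numpy as np
print(ctrl.get_state())
for n in("side","top"):
    d=ctrl.get_image(n); cv2.imwrite(f"pics/{n}0.png",cv2.cvtColor(d["color"],cv2.COLOR_RGB2BGR))
    print(n,d["intrinsics"],d["k1"],d["extrinsics"])
E
```

```text
pics
{'time': 0.0, 'joint_positions': array([ 1.09751693e+00,  2.07469870e-01,  1.54298180e+00,  1.98223829e-06,
        1.39348503e+00, -1.50497194e-01]), 'qvel': array([-1.33039351e-03, -1.41236746e-03, -7.73667978e-05,  1.65315207e-04,
        1.11599507e-03,  3.19537092e-04]), 'joint_efforts': array([-5.02128005e-04, -3.83033895e+01, -2.91588396e+01, -1.16863580e-04,
        1.07661993e-02,  1.26066656e-06]), 'position': array([0.18204885, 0.54461208, 0.23008424]), 'orientation': array([-3.13927540e+00, -3.53369516e-04,  2.81880969e+00]), 'force': array([ 0.73570964,  0.05838987, -0.40634069]), 'wrist_torque': array([ 0.01702227, -0.0435188 ,  0.01432158]), 'gripper_width': 0.08565861047170915}
side [[435.97801359   0.         255.50970554]
 [  0.         435.97801359 189.77225875]
 [  0.           0.           1.        ]] -0.120733496373277 [[ 0.02071778 -0.73956314  0.67276826 -0.22739349]
 [-0.99974043 -0.00894468  0.02095409 -0.0109459 ]
 [-0.00947917 -0.67302775 -0.73955648  0.96333907]
 [ 0.          0.          0.          1.        ]]
top [[436.78376968   0.         253.76181796]
 [  0.         436.78376968 185.05299084]
 [  0.           0.           1.        ]] -0.06497141766367735 [[ 0.00802206 -0.98232899  0.18699037  0.34055539]
 [-0.99975322 -0.01175282 -0.01885152  0.0257699 ]
 [ 0.02071606 -0.186793   -0.98218085  1.30409007]
 [ 0.          0.          0.          1.        ]]
```

View pics/side0.png

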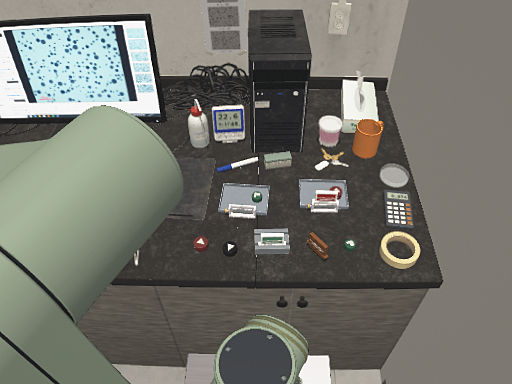

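View pics/top0.png

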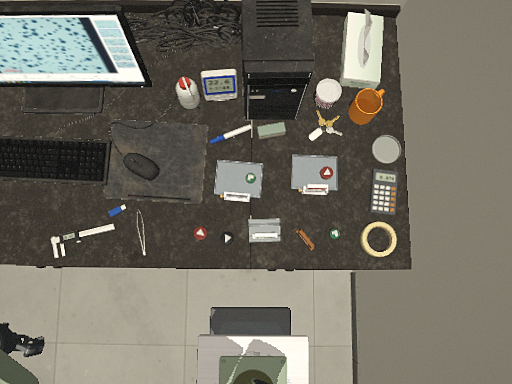

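```bash
cat > h.py <<'E'
import numpy as np, cv2
from station import ctrl
def grab(n): return ctrl.get_image(n)
def ray(d,u,v):
    K=d["intrinsics"]; dist=np.array([d["k1"],0,0,0.])
    p=cv2.undistortPoints(np.array([[[u,v]]],float),K,dist,None,None,None)[0,0] if False else cv2.undistortPointsIter(np.array([[[u,v]]],float),K,dist,None,None,(3,50,1e-10))[0,0]
    E=d["extrinsics"]; return E[:3,3],E[:3,:3]@np.array([p[0],p[1],1])
def at(d,u,v,z):
    o,r=ray(d,u,v); return o+r*(z-o[2])/r[2]
def proj(d,P):
    E=np.linalg.inv(d["extrinsics"]); P=np.atleast_2d(np.array(P,float))
    rv=cv2.Rodrigues(E[:3,:3])[0]
    return cv2.projectPoints(P,rv,E[:3,3],d["intrinsics"],np.array([d["k1"],0,0,0.]))[0][:,0]
def crop(d,name,x0,y0,w,h,s):
    c=cv2.cvtColor(d["color"],cv2.COLOR_RGB2BGR)[y0:y0+h,x0:x0+w]
    cv2.imwrite("pics/"+name,cv2.resize(c,None,fx=s,fy=s,interpolation=cv2.INTER_CUBIC))
E
python3 - <<'E'
from h import *
d=grab("top"); np.save("top0.npy",d,allow_pickle=True); crop(d,"t1.png",185,145,160,110,5)
d=grab("side"); np.save("side0.npy",d,allow_pickle=True); crop(d,"s1.png",180,165,200,100,4)
E
```

```text
(no output)
```

View pics/t1.png

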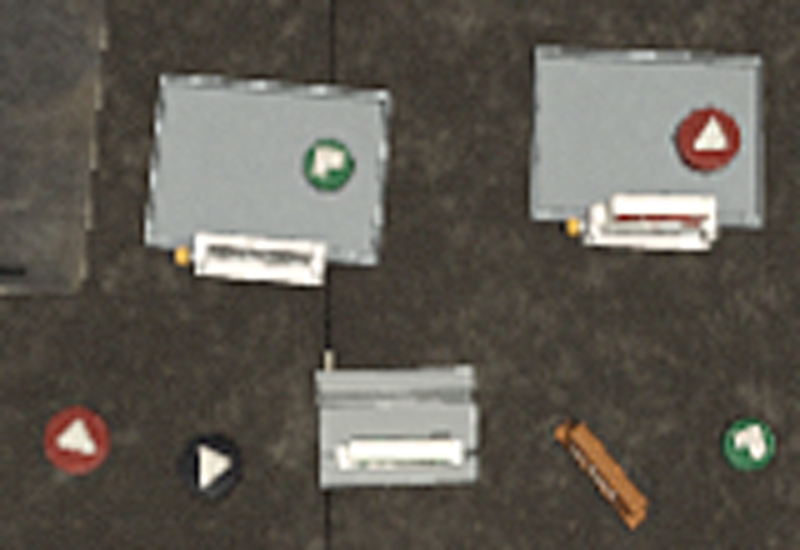

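View pics/s1.png

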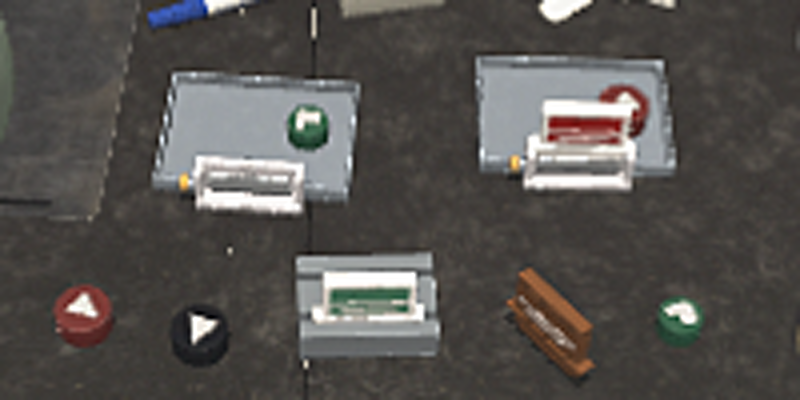

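```bash
cat >> h.py <<'E'
def rect(d,x0,x1,y0,y1,z,mm=0.5):
    # output: right = -y, up = +x
    ys=np.arange(y1,y0,-mm/1000); xs=np.arange(x1,x0,-mm/1000)
    Y,X=np.meshgrid(ys,xs); P=np.stack([X,Y,np.full_like(X,z)],-1).reshape(-1,3)
    p=proj(d,P).reshape(X.shape+(2,)).astype(np.float32)
    return cv2.remap(cv2.cvtColor(d["color"],cv2.COLOR_RGB2BGR),p[...,0],p[...,1],cv2.INTER_CUBIC)
E
python3 - <<'E'
from h import *
t=np.load("top0.npy",allow_pickle=True).item(); s=np.load("side0.npy",allow_pickle=True).item()
for n,u,v,z in [("gtray",239,178,.012),("rtray",315,172,.012),("redm",200,233,.02),("greenm",335,234,.018),("stand",264,230,.026),("stored g",251,178,.018),("stored r",326.5,173,.02)]:
    print(n,at(t,u,v,z).round(4))
for n,u,v,z in [("redm",201,243,.02),("greenm",350,244,.018)]: print(n,at(s,u,v,z).round(4))
# discs by colour
for n,lo,tb,sb,z0,R,H in [("red",0,(190,222,25,25),(188,232,25,25),0,.019,.02),("green",1,(325,225,20,20),(340,235,20,20),0,.015,.018)]:
    from scipy.optimize import least_squares
    obs=[]
    for d,b in((t,tb),(s,sb)):
        x,y,w,h=b; c=d["color"][y:y+h,x:x+w].astype(int)
        a=c[...,lo]-np.minimum(c[...,2],c[...,1-lo]); m=((a>30)|(c.min(-1)>110)).astype(np.uint8)
        k,l,st,ce=cv2.connectedComponentsWithStats(m); i=1+st[1:,4].argmax()
        r,cc=np.where(l==i); print(n,st[i],); obs.append((d,[cc.min()+x,cc.max()+x+0,r.min()+y,r.max()+y],[cc.mean()+x,r.mean()+y],st[i,4]))
    def pred(d,p):
        th=np.linspace(0,2*np.pi,60,endpoint=False)
        P=np.array([[p[0]+R*np.cos(q),p[1]+R*np.sin(q),zz] for zz in(0,H) for q in th])
        q=cv2.convexHull(proj(d,P).astype(np.float32)); M=cv2.moments(q); return np.array([M["m10"]/M["m00"],M["m01"]/M["m00"]]),M["m00"]
    for sel in([0],[1],[0,1]):
        f=lambda p:np.concatenate([pred(obs[i][0],p)[0]-obs[i][2] for i in sel])
        r=least_squares(f,at(t,tb[0]+10,tb[1]+10,.01)[:2],x_scale=.01,diff_step=1e-3); print(n,sel,r.x.round(4),r.fun.round(2),[pred(o[0],r.x)[1] for o in obs],[o[3] for o in obs])
cv2.imwrite("pics/r1.png",cv2.resize(rect(t,.5,.70,-.02,.14,.034),None,fx=1.5,fy=1.5)); cv2.imwrite("pics/r2.png",cv2.resize(rect(s,.5,.70,-.02,.14,.034),None,fx=1.5,fy=1.5))
E
```

```text
gtray [0.6077 0.0457 0.012 ]
rtray [ 0.6292 -0.185   0.012 ]
redm [0.4402 0.1575 0.02  ]
greenm [ 0.441  -0.2402  0.018 ]
stand [ 0.4504 -0.0298  0.026 ]
stored g [0.6069 0.0096 0.018 ]
stored r [ 0.6248 -0.2187  0.02  ]
redm [0.4386 0.1561 0.02  ]
greenm [ 0.4417 -0.2381  0.018 ]
red [  4   4  13  14 150]
red [  5   4  15  16 180]
red [0] [0.4421 0.1588] [ 0. -0.] [141.39953692338895, 192.84089656092692] [np.int32(150), np.int32(180)]
red [1] [0.4442 0.1591] [-0. -0.] [141.38568993634544, 192.34877454210073] [np.int32(150), np.int32(180)]
red [0, 1] [0.4431 0.1589] [-0.04 -0.33  0.04  0.36] [141.39264165912755, 192.6202791413525] [np.int32(150), np.int32(180)]
green [ 5  4 10 10 82]
green [ 5  4 11 12 88]
green [0] [ 0.4431 -0.24  ] [-0.  0.] [92.42260098666884, 127.19123328453861] [np.int32(82), np.int32(88)]
green [1] [ 0.447  -0.2396] [0. 0.] [92.3340727891773, 126.62448774906807] [np.int32(82), np.int32(88)]
green [0, 1] [ 0.4449 -0.2397] [-0.14 -0.6   0.13  0.64] [92.37651990889572, 126.92907952307723] [np.int32(82), np.int32(88)]
```

View pics/r1.png

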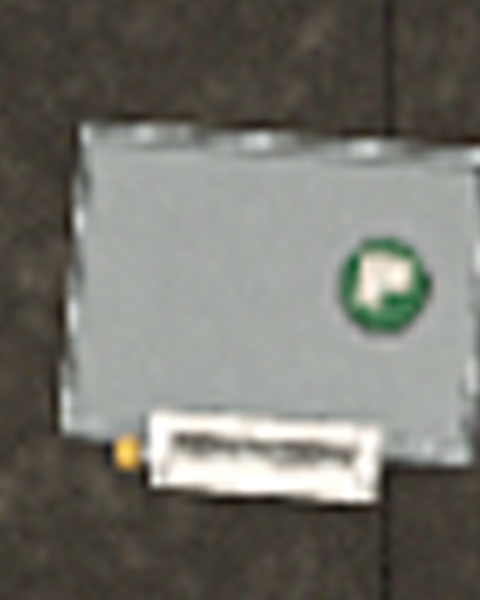

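View pics/r2.png

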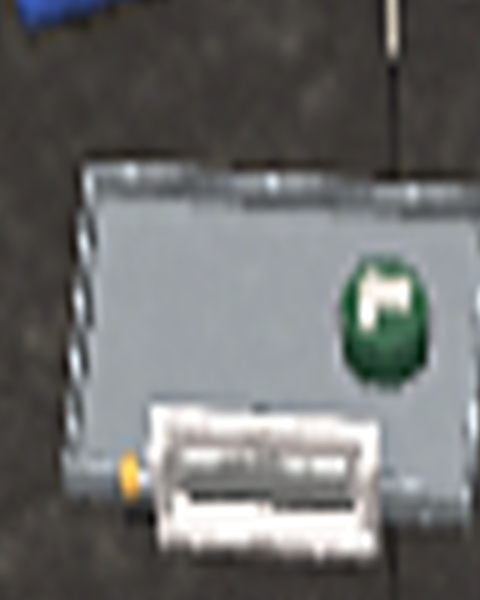

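```bash
cat > fit.py <<'E'
from h import *
from scipy.optimize import minimize
t=np.load("top0.npy",allow_pickle=True).item(); s=np.load("side0.npy",allow_pickle=True).item()
S=6
def box(p,x0,x1,y0,y1,z0,z1):
    c,sn=np.cos(p[2]),np.sin(p[2])
    return np.array([[p[0]+c*x-sn*y,p[1]+sn*x+c*y,z] for x in(x0,x1) for y in(y0,y1) for z in(z0,z1)])
def mask(d,boxes,b):
    x,y,w,h=b; m=np.zeros((h*S,w*S),np.uint8)
    for B in boxes:
        q=(proj(d,B)-[x,y]+.5)*S-.5
        cv2.fillConvexPoly(m,cv2.convexHull(np.round(q*16).astype(np.int32)),255,shift=4)
    return cv2.resize(m,(w,h),interpolation=cv2.INTER_AREA)/255.
def fit(boxf,p0,obs,sc):
    # soft target: brightness normalised
    def cost(p): return sum(((mask(d,boxf(p),b)-T)**2).sum() for d,b,T in obs)
    best=None
    sim=np.vstack([p0]+[np.array(p0)+np.eye(len(p0))[i]*sc[i] for i in range(len(p0))])
    r=minimize(cost,p0,method="Nelder-Mead",options=dict(initial_simplex=sim,maxiter=1500,xatol=1e-5,fatol=1e-3))
    return r.x,r.fun
def tgt(d,b,lo,hi):
    x,y,w,h=b; g=d["color"][y:y+h,x:x+w].max(-1).astype(float)
    return np.clip((g-lo)/(hi-lo),0,1)
def solid(T): # fill holes
    m=(T>.5).astype(np.uint8); cs,_=cv2.findContours(m,cv2.RETR_EXTERNAL,cv2.CHAIN_APPROX_NONE)
    c=max(cs,key=cv2.contourArea); f=np.zeros_like(m); cv2.drawContours(f,[c],-1,1,-1)
    inner=cv2.erode(f,np.ones((3,3))); outer=cv2.dilate(f,np.ones((3,3)))
    return np.where(inner>0,1,np.where(outer>0,T,0))
E
cat > f1.py <<'E'
from fit import *
def tray(p): # x,y,yaw,front,back,halfw,railfront
    return [box(p,p[3],p[4],-p[5],p[5],0,.012),box(p,p[6],-.05,-.038,.038,0,.034),box(p,-.066,-.058,.038,.05,.014,.022)]
for n,p0,tb,sb in[("green",[.608,.0465,-.09],(205,153,68,58),(211,176,68,50)),("red",[.630,-.184,-.03],(285,147,62,56),(292,170,62,50))]:
    for nm,ds in(("both",((t,tb),(s,sb))),("top",((t,tb),)),("side",((s,sb),))):
        obs=[(d,b,solid(tgt(d,b,60,140))) for d,b in ds]
        f=tray
        if n=="red": f=lambda p:tray(p)+[box(p,-.070,-.058,-.036,.036,.034,.038),box(p,-.069,-.059,-.03,.03,.03,.075)]
        x,c=fit(f,np.array(p0+[-.053,.05,.07,-.075]),obs,[.004,.004,.03,.003,.003,.003,.003]); print(n,nm,x.round(4),round(c,2))
E
python3 f1.py
cat > f2.py <<'E'
from fit import *
for nm,ds in(("both",((t,(242,212,45,34)),(s,(248,223,46,36)))),("top",((t,(242,212,45,34)),)),("side",((s,(248,223,46,36)),))):
    obs=[(d,b,solid(tgt(d,b,60,140))) for d,b in ds]
    f=lambda p:[box(p,-.033,.033,-.046,.046,0,.026),box(p,-.022,-.012,-.03+p[3],.03+p[3],.026,.066)]
    x,c=fit(f,np.array([.45,-.03,-.02,0]),obs,[.004,.004,.03,.003]); print(nm,x.round(4),round(c,2))
E
python3 f2.py
```

```text
green both [ 0.6127  0.0481 -0.0712 -0.0562  0.0486  0.0697 -0.0718] 54.59
green top [ 0.6117  0.0475 -0.0714 -0.0565  0.049   0.0706 -0.0716] 12.27
green side [ 0.613   0.0485 -0.072  -0.0534  0.0493  0.0694 -0.0698] 17.77
red both [ 0.6345 -0.1831 -0.0272 -0.0553  0.0493  0.0696 -0.0711] 33.95
red top [ 0.6337 -0.183  -0.0316 -0.0554  0.0496  0.0694 -0.0709] 9.72
red side [ 0.6375 -0.1832 -0.0239 -0.0557  0.047   0.0698 -0.0719] 9.38
both [ 0.4525 -0.0297  0.0447 -0.0048] 58.64
top [ 0.4517 -0.0304  0.0392 -0.0012] 14.22
side [ 0.4535 -0.0294  0.04   -0.0038] 31.43
```

```bash
cat > f3.py <<'E'
from fit import *
import sys
out=[]
for d,b,nm in((t,(242,212,45,34),"t"),(s,(248,223,46,36),"s")):
    x,y,w,h=b; k=12
    c=cv2.resize(cv2.cvtColor(d["color"],cv2.COLOR_RGB2BGR)[y:y+h,x:x+w],None,fx=k,fy=k,interpolation=cv2.INTER_CUBIC)
    p=[.452,-.030,.04]; o=-.002
    for B,col in((box(p,-.033,.033,-.046,.046,0,.026),(0,0,255)),(box(p,-.023,-.011,-.036+o,.036+o,.026,.030),(255,0,0)),(box(p,-.022,-.012,-.03+o,.03+o,.03,.066),(0,255,255))):
        q=((proj(d,B)-[x,y]+.5)*k-.5).round().astype(int)
        for i in range(8):
            for j in range(i):
                if bin(i^j).count("1")==1: cv2.line(c,tuple(map(int,q[i])),tuple(map(int,q[j])),col,1)
    out.append(c)
    cv2.imwrite(f"pics/ov_{nm}.png",c)
E
python3 f3.py
```

```text
(no output)
```

View pics/ov_t.png

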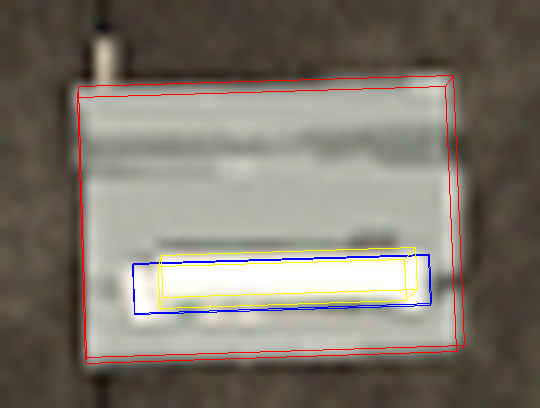

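View pics/ov_s.png

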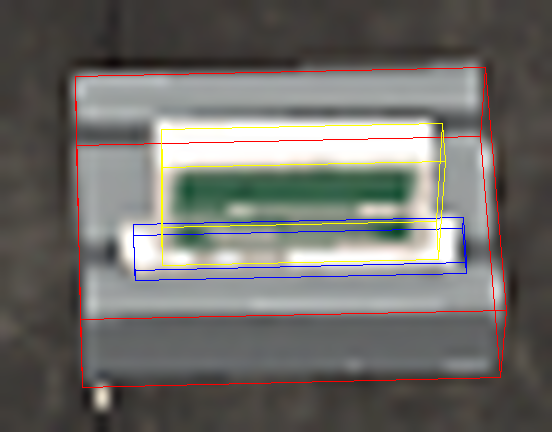

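```bash
cat > w.py <<'E'
import sys,numpy as np
from station import ctrl
from scipy.spatial.transform import Rotation as R
s=ctrl.get_state(); T=R.from_euler("xyz",s["orientation"])
a=list(map(float,sys.argv[1:5]))
G=R.from_euler("xyz",[np.pi,0,a[3]])
print("units",(T.inv().apply(np.array(a[:3])-s["position"])/.03).round(3),(T.inv()*G).as_rotvec(degrees=True).round(2)/5, "t",s["time"],"pos",s["position"].round(4),s["orientation"].round(4),"F",s["force"].round(2),"w",round(s["gripper_width"],4))
E
python3 w.py .443 .159 .10 1.5708
```

```text
units [-12.326  -9.434   4.362] [-1.6000e-02  8.0000e-03  1.4302e+01] t 0.2 pos [0.1822 0.5449 0.2305] [-3.1401e+00 -2.0000e-04  2.8188e+00] F [-0.9   0.7  -0.01] w 0.0855
```

```bash
python3 -m crank '[[[0,-12.33,-9.43,4.36,0,0,14.3],[0,-12.33,-9.43,4.36,0,0,14.3],[0,-12.33,-9.43,4.36,0,0,14.3],[0,-12.33,-9.43,4.36,0,0,14.3],[0,-12.33,-9.43,4.36,0,0,14.3]]]'; python3 w.py .443 .159 .10 1.5708
```

```text
time: 0.7
position: [0.3179, 0.3444, 0.1632]
orientation: [3.141, 0.0, 2.063]
force: [1.3, 1.6, -0.8]
gripper_width: 0.0855
units [-7.416  0.751  2.107] [ 0.006 -0.     5.644] t 0.7 pos [0.3179 0.3444 0.1632] [3.1411 0.     2.0633] F [ 1.32  1.62 -0.84] w 0.0855
```

```bash
python3 -m crank '[[[0,-7.42,0.75,2.1,0,0,5.64],[0,-7.42,0.75,2.1,0,0,5.64],[0,-7.42,0.75,2.1,0,0,5.64],[0,-7.42,0.75,2.1,0,0,5.64],[0,-7.42,0.75,2.1,0,0,5.64]]]'; python3 w.py .443 .159 .06 1.5708
```

```text
time: 1.2
position: [0.4445, 0.1584, 0.0999]
orientation: [-3.141, 0.001, 1.574]
force: [0.0, 0.4, -0.1]
gripper_width: 0.0854
units [ 0.02  -0.048  1.33 ] [-0.002  0.006  0.032] t 1.2 pos [0.4445 0.1584 0.0999] [-3.1413e+00  6.0000e-04  1.5735e+00] F [ 0.02  0.44 -0.12] w 0.0854
```

```bash
python3 -m crank '[[[0,0.02,-0.05,3.15,0,0,0],[0,0.02,-0.05,3.15,0,0,0],[0,0.02,-0.05,3.15,0,0,0],[1,0.02,-0.05,3.15,0,0,0],[1,0.02,-0.05,3.15,0,0,0]]]'; python3 -m crank '[[[1,0,0,0,0,0,0],[1,0,0,0,0,0,0],[1,0,0,0,0,0,0]]]';python3 w.py .443 .159 .12 1.5708;  python3 - <<'E'
from h import *
crop(grab("top"),"t2.png",170,190,120,70,6); crop(grab("side"),"s2.png",150,190,140,80,5)
E
```

```text
time: 1.7
position: [0.4443, 0.1624, 0.0086]
orientation: [3.137, -0.001, 1.577]
force: [-0.4, -0.8, 1.2]
gripper_width: 0.0592
time: 2.0
position: [0.4447, 0.1626, 0.0094]
orientation: [3.135, -0.001, 1.577]
force: [-0.0, 0.9, 8.1]
gripper_width: 0.0352
units [-0.114 -0.035 -3.686] [ 0.072 -0.012  0.074] t 2.0 pos [0.4447 0.1626 0.0094] [ 3.1353e+00 -1.1000e-03  1.5773e+00] F [-0.02  0.88  8.07] w 0.0352
```

View pics/s2.png

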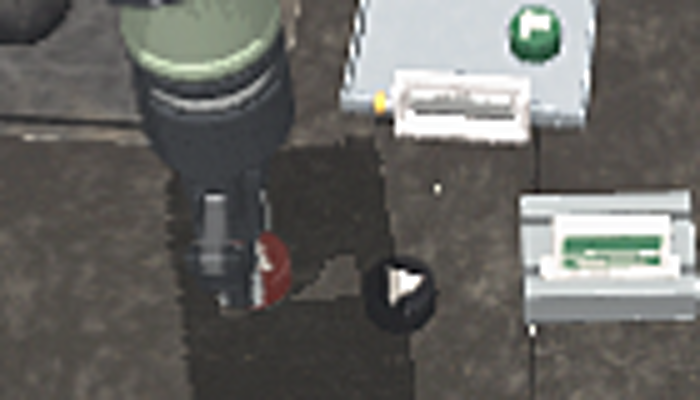

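```bash
python3 -m crank '[[[0,0,0,0,0,0,0],[0,0,0,-0.2,0,0,0],[0,0,0,-0.2,0,0,0],[0,0,0,-0.2,0,0,0],[0,0,0,-0.2,0,0,0]]]'; python3 w.py .443 .159 .12 1.5708;  python3 - <<'E'
from h import *
d=grab("top");crop(d,"t3.png",170,190,120,70,6); d2=grab("side");crop(d2,"s3.png",150,190,140,80,5)
s=ctrl.get_state(); print(s["position"],proj(d,s["position"]),proj(d2,s["position"]))
E
```

```text
time: 2.6
position: [0.4418, 0.1617, 0.0122]
orientation: [-3.141, 0.0, 1.577]
force: [0.2, 0.4, -0.7]
gripper_width: 0.0853
units [-0.092  0.039 -3.594] [-0.002  0.     0.068] t 2.6 pos [0.4418 0.1617 0.0122] [-3.1414  0.      1.5767] F [ 0.24  0.44 -0.7 ] w 0.0853
[0.44167176 0.16171054 0.01196457] [[198.86120841 232.68470587]] [[199.32396084 243.78507084]]
```

View pics/s3.png

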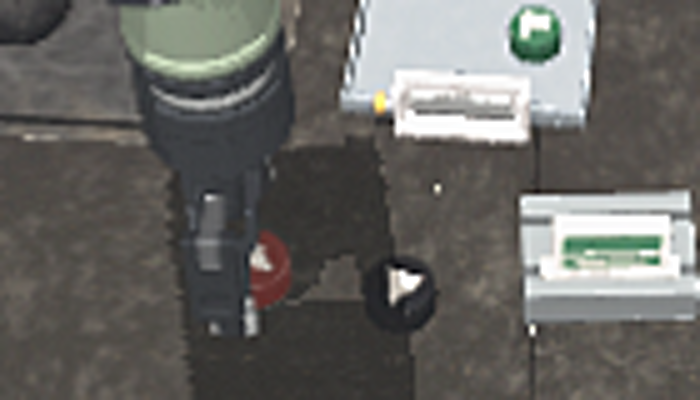

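View pics/t3.png

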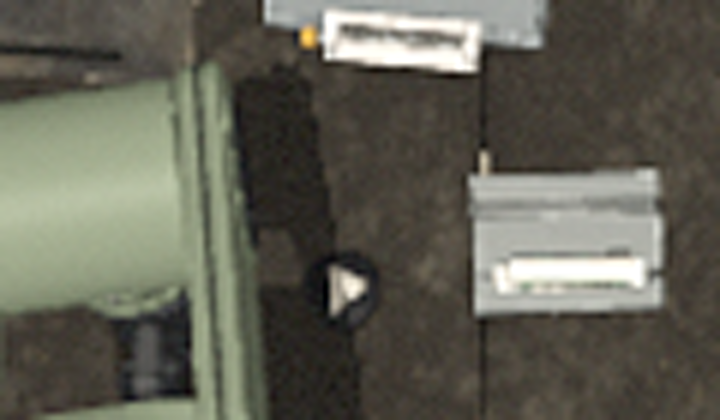

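```bash
python3 - <<'E'
from h import *
s=np.load("side0.npy",allow_pickle=True).item()
for x in(.39,.40,.41):
  for z in (.01,.02,.03):
    print(x,z,[proj(s,[x,y,z])[0].round(1) for y in (.1617-.011,.1617,.1617+.011)])
print(proj(s,[.443,.159,.02]), [at(s,193.3,255,z).round(4) for z in(.01,.02,.03)])
E
```

```text
0.39 0.01 [array([201.6, 260.6]), array([197.3, 260.6]), array([193.1, 260.5])]
0.39 0.02 [array([201.2, 258.5]), array([196.9, 258.4]), array([192.7, 258.3])]
0.39 0.03 [array([200.7, 256.3]), array([196.5, 256.3]), array([192.2, 256.2])]
0.4 0.01 [array([201.9, 257.4]), array([197.8, 257.3]), array([193.6, 257.2])]
0.4 0.02 [array([201.5, 255.2]), array([197.3, 255.2]), array([193.1, 255.1])]
0.4 0.03 [array([201.1, 253.1]), array([196.9, 253. ]), array([192.7, 252.9])]
0.41 0.01 [array([202.3, 254.2]), array([198.2, 254.1]), array([194., 254.])]
0.41 0.02 [array([201.9, 252. ]), array([197.7, 252. ]), array([193.5, 251.9])]
0.41 0.03 [array([201.5, 249.9]), array([197.3, 249.8]), array([193.1, 249.7])]
[[200.06685568 241.63540874]] [array([0.407 , 0.1742, 0.01  ]), array([0.4003, 0.1722, 0.02  ]), array([0.3937, 0.1703, 0.03  ])]
```

```bash
python3 -m crank '[[[0,-0.1,0.03,0.1,0,0,0],[0,-0.1,0.03,0.1,0,0,0],[1,-0.1,0.03,0.1,0,0,0],[1,-0.1,0.03,0.1,0,0,0],[1,-0.1,0.03,0.1,0,0,0]]]'; python3 -m crank '[[[1,-0.1,0.03,-0.5,0,0,0],[1,-0.1,0.03,-1.5,0,0,0],[1,-0.1,0.03,-3,0,0,0],[1,-0.1,0.03,-3,0,0,0],[1,-0.1,0.03,-3,0,0,0]]]';python3 w.py .443 .159 .12 1.5708;  python3 - <<'E'
from h import *
d2=grab("side");crop(d2,"s4.png",150,130,140,120,5)
E
```

```text
time: 3.2
position: [0.4429, 0.1588, 0.0091]
orientation: [-3.142, -0.0, 1.577]
force: [0.4, -0.6, -0.4]
gripper_width: 0.0437
time: 3.7
position: [0.4448, 0.156, 0.1004]
orientation: [3.138, -0.0, 1.577]
force: [-0.5, 0.2, -1.1]
gripper_width: 0.0346
units [ 0.101 -0.059 -0.653] [ 0.038 -0.006  0.068] t 3.7 pos [0.4448 0.156  0.1004] [ 3.1383e+00 -5.0000e-04  1.5767e+00] F [-0.49  0.21 -1.12] w 0.0346
```

View pics/s4.png

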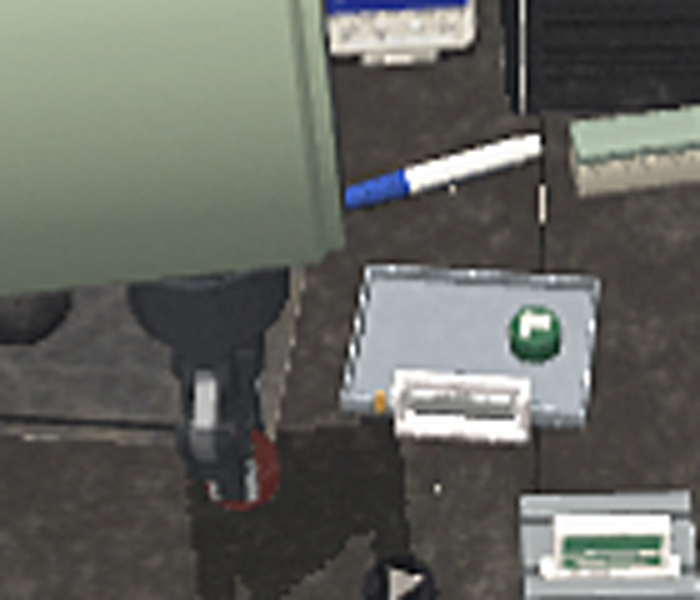

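```bash
python3 w.py .636 -.147 .11 1.545
```

```text
units [-10.129   6.362  -0.37 ] [-0.004  0.     0.364] t 3.75 pos [0.4433 0.1557 0.0989] [-3.1413e+00  1.0000e-04  1.5767e+00] F [-0.31  0.51 -0.78] w 0.0343
```

```bash
python3 -m crank '[[[1,-10.13,6.36,-0.37,0,0,0.36],[1,-10.13,6.36,-0.37,0,0,0.36],[1,-10.13,6.36,-0.37,0,0,0.36],[1,-10.13,6.36,-0.37,0,0,0.36],[1,-10.13,6.36,-0.37,0,0,0.36]]]';python3 w.py .636 -.147 .11 1.545
```

```text
time: 4.25
position: [0.5768, -0.0564, 0.1042]
orientation: [-3.137, -0.001, 1.545]
force: [0.5, -0.3, -1.2]
gripper_width: 0.0345
units [-2.969  2.051 -0.207] [-0.056 -0.014  0.002] t 4.25 pos [ 0.5768 -0.0564  0.1042] [-3.1367e+00 -1.3000e-03  1.5451e+00] F [ 0.55 -0.34 -1.18] w 0.0345
```

```bash
python3 -m crank '[[[1,-2.97,2.05,0,0,0,0],[1,-2.97,2.05,0,0,0,0],[1,-2.97,2.05,0,0,0,0],[1,-2.97,2.05,0,0,0,0],[1,-2.97,2.05,0,0,0,0]]]';python3 - <<'E'
from h import *
d2=grab("side");crop(d2,"s5.png",260,120,120,120,5)
d2=grab("top");crop(d2,"t5.png",260,120,120,120,5)
E
python3 w.py .636 -.147 .11 1.545
```

```text
time: 4.75
position: [0.6351, -0.1443, 0.1046]
orientation: [-3.137, -0.002, 1.545]
force: [0.9, -0.3, -0.1]
gripper_width: 0.0347
units [-0.112  0.019 -0.145] [-0.034 -0.016  0.022] t 4.85 pos [ 0.6355 -0.1436  0.1057] [-3.1386e+00 -1.4000e-03  1.5469e+00] F [ 0.59  0.27 -1.4 ] w 0.0347
```

View pics/s5.png

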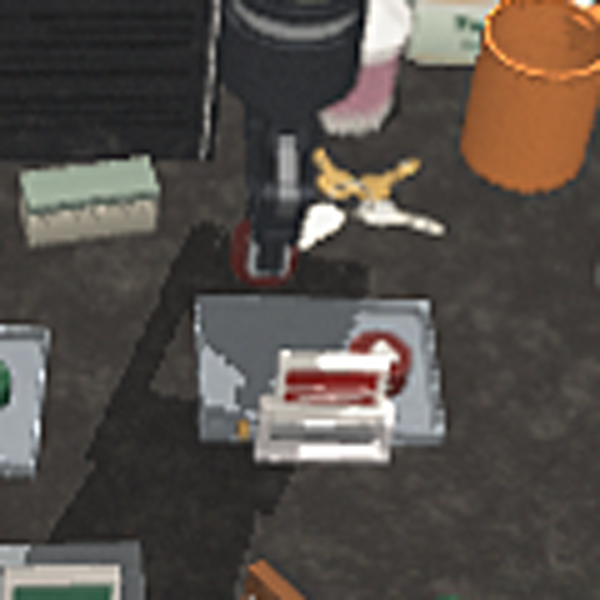

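View pics/t5.png

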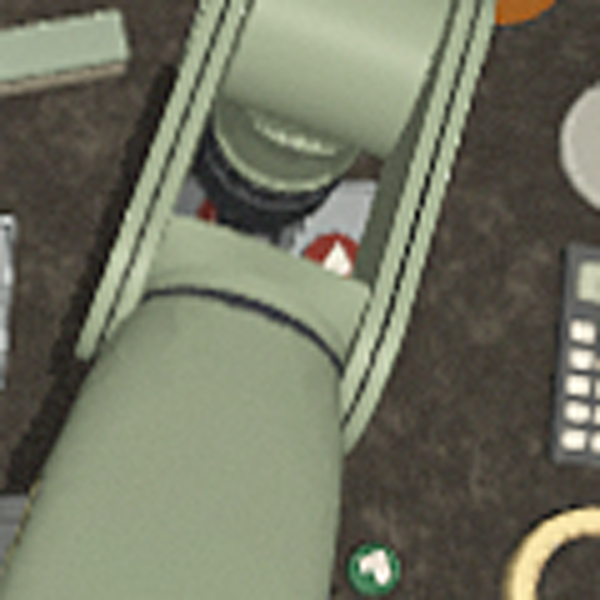

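```bash
python3 - <<'E'
from h import *
s=np.load("side0.npy",allow_pickle=True).item()
for z in(.105,.115,.125): print(at(s,312.9,172,z))
print(proj(s,[.6355,-.1436,.1057]),proj(s,[.6355,-.1436,.115]))
E
python3 w.py .635 -.15 .02 1.545
```

```text
[ 0.62181303 -0.14401617  0.105     ]
[ 0.61191943 -0.14246585  0.115     ]
[ 0.60202583 -0.14091553  0.125     ]
[[312.43482431 168.32564787]] [[312.72271469 165.94640786]]
units [-0.217 -0.003  2.855] [-0.034 -0.016  0.022] t 4.85 pos [ 0.6355 -0.1436  0.1057] [-3.1386e+00 -1.4000e-03  1.5469e+00] F [ 0.59  0.27 -1.4 ] w 0.0347
```

```bash
python3 -m crank '[[[1,-0.12,0,1.2,0,0,0],[1,-0.12,0,2.2,0,0,0],[1,-0.12,0,2.8,0,0,0],[1,-0.12,0,2.95,0,0,0],[1,-0.12,0,2.95,0,0,0]]]';python3 w.py .636 -.147 .013 1.545
```

```text
time: 5.35
position: [0.6365, -0.1484, 0.0182]
orientation: [-3.14, -0.0, 1.546]
force: [-0.2, 0.0, -1.3]
gripper_width: 0.0342
units [ 0.045 -0.018  0.173] [-0.016 -0.004  0.014] t 5.35 pos [ 0.6365 -0.1484  0.0182] [-3.1402e+00 -4.0000e-04  1.5463e+00] F [-0.21  0.01 -1.31] w 0.0342
```

```bash
python3 -m crank '[[[1,0,0,0.1,0,0,0],[1,0,0,0.16,0,0,0],[1,0,0,0.2,0,0,0],[1,0,0,0.2,0,0,0]]]';python3 w.py .636 -.147 .013 1.545
```

```text
time: 5.75
position: [0.6381, -0.1495, 0.0162]
orientation: [3.14, 0.001, 1.545]
force: [-4.3, 3.0, 11.1]
gripper_width: 0.0345
units [ 0.083 -0.073  0.105] [0.024 0.006 0.004] t 5.75 pos [ 0.6381 -0.1495  0.0162] [3.1395e+00 6.0000e-04 1.5454e+00] F [-4.25  3.02 11.13] w 0.0345
```

```bash
python3 -m crank '[[[0.38,0,0,0,0,0,0],[0.38,0,0,0,0,0,0],[0.38,0,0,0,0,0,0],[0.38,0,0,-1,0,0,0],[0.38,0,0,-2.5,0,0,0]]]';python3 -m crank '[[[0.38,0,0,-1.5,0,0,0],[0.38,0,0,-1.5,0,0,0]]]';python3 - <<'E'
from h import *
d2=grab("side");crop(d2,"s6.png",260,120,120,120,5)
E
python3 w.py .4425 -.24 .1 1.5708
```

```text
time: 6.25
position: [0.635, -0.1487, 0.0859]
orientation: [-3.136, -0.002, 1.545]
force: [-0.3, 0.3, 0.0]
gripper_width: 0.0531
time: 6.45
position: [0.643, -0.1516, 0.1426]
orientation: [3.125, 0.006, 1.545]
force: [0.6, 1.1, 1.4]
gripper_width: 0.0532
units [-3.135 -6.55   1.237] [ 0.132  0.048 -0.294] t 6.5 pos [ 0.6409 -0.1509  0.139 ] [3.1301 0.0041 1.5452] F [-0.9  -0.19 -0.82] w 0.0534
```

View pics/s6.png

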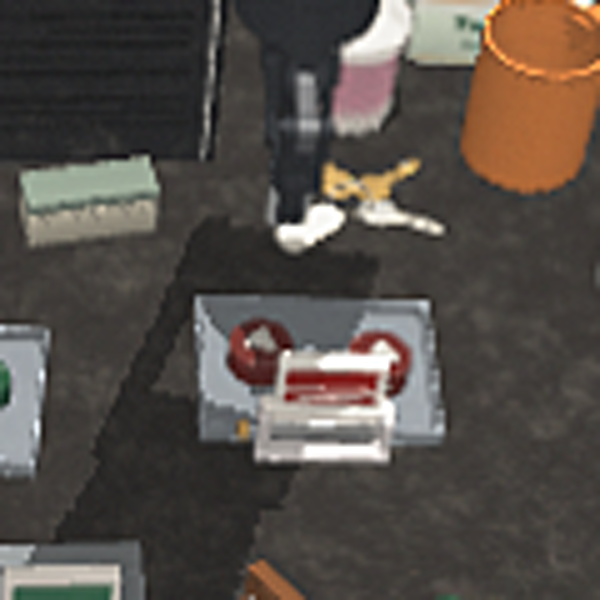

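```bash
python3 -m crank '[[[0,-3.1,-6.5,1.2,0,0,-0.3],[0,-3.1,-6.5,1.2,0,0,-0.3],[0,-3.1,-6.5,1.2,0,0,-0.3],[0,-3.1,-6.5,1.2,0,0,-0.3],[0,-3.1,-6.5,1.2,0,0,-0.3]]]'; python3 -m crank '[[[0,0,0,0,0,0,0],[0,0,0,0,0,0,0],[0,0,0,0,0,0,0]]]'; python3 w.py .4425 -.24 .01 1.5708
```

```text
time: 7.0
position: [0.4343, -0.2367, 0.094]
orientation: [-3.136, -0.003, 1.569]
force: [-0.5, 0.5, 0.2]
gripper_width: 0.0855
time: 7.3
position: [0.4408, -0.2373, 0.0967]
orientation: [3.14, 0.0, 1.572]
force: [0.6, -0.7, 0.4]
gripper_width: 0.0852
units [-0.09   0.053  2.889] [0.012 0.006 0.014] t 7.3 pos [ 0.4408 -0.2373  0.0967] [3.1405e+00 5.0000e-04 1.5721e+00] F [ 0.61 -0.74  0.35] w 0.0852
```

```bash
python3 -m crank '[[[0,-0.09,0.05,1.5,0,0,0],[0,-0.09,0.05,2.7,0,0,0],[0,-0.09,0.05,2.92,0,0,0],[0,-0.09,0.05,2.92,0,0,0],[1,-0.09,0.05,2.92,0,0,0]]]'; python3 -m crank '[[[1,0,0,0,0,0,0],[1,0,0,0,0,0,0],[1,0,0,0,0,0,0],[1,0,0,0,0,0,0]]]'; python3 w.py .4425 -.24 .01 1.5708
```

```text
time: 7.8
position: [0.4429, -0.2407, 0.0102]
orientation: [3.139, 0.002, 1.572]
force: [0.7, 0.2, 0.2]
gripper_width: 0.0732
time: 8.2
position: [0.4422, -0.2408, 0.0105]
orientation: [3.139, 0.002, 1.571]
force: [-1.2, 1.7, 5.9]
gripper_width: 0.0266
units [0.027 0.009 0.017] [0.026 0.018 0.006] t 8.2 pos [ 0.4422 -0.2408  0.0105] [3.1394e+00 1.6000e-03 1.5713e+00] F [-1.18  1.67  5.9 ] w 0.0266
```

```bash
python3 -m crank '[[[1,0,0,-1.2,0,0,0],[1,0,0,-2.5,0,0,0],[1,0,0,-3.5,0,0,0],[1,0,0,-3.5,0,0,0],[1,0,0,-3.5,0,0,0]]]'; python3 - <<'E'
from h import *
d2=grab("side");crop(d2,"s7.png",290,140,120,120,5)
E
python3 w.py .614 .08 .115 1.499
```

```text
time: 8.7
position: [0.4415, -0.2404, 0.1148]
orientation: [3.14, 0.001, 1.571]
force: [-0.4, 0.0, -0.3]
gripper_width: 0.0267
units [10.652  5.786 -0.053] [-0.008 -0.006  0.828] t 8.75 pos [ 0.4406 -0.2396  0.1134] [-3.1409e+00 -5.0000e-04  1.5713e+00] F [ 0.5  -0.67 -0.86] w 0.0265
```

View pics/s7.png

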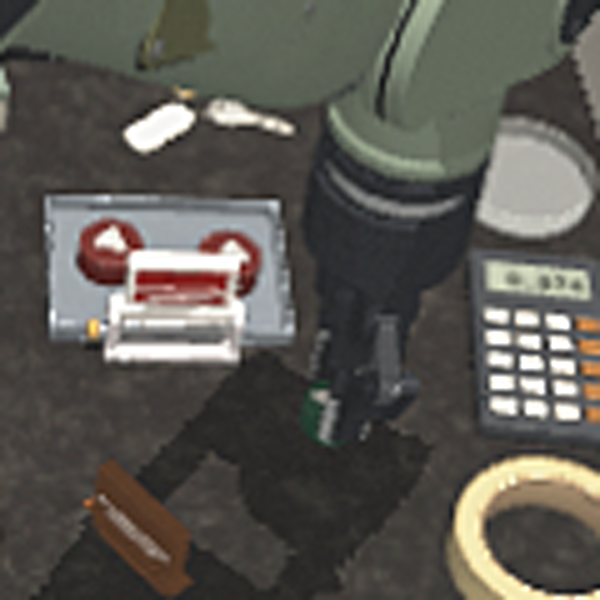

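```bash
python3 -m crank '[[[1,10.65,5.8,0,0,0,0.83],[1,10.65,5.8,0,0,0,0.83],[1,10.65,5.8,0,0,0,0.83],[1,10.65,5.8,0,0,0,0.83],[1,10.65,5.8,0,0,0,0.83]]]'; python3 w.py .614 .08 .115 1.499
```

```text
time: 9.25
position: [0.5595, -0.0183, 0.1114]
orientation: [-3.137, -0.0, 1.499]
force: [0.8, 0.5, 0.2]
gripper_width: 0.0265
units [ 3.399  1.575 -0.125] [-0.05  -0.004 -0.004] t 9.25 pos [ 0.5595 -0.0183  0.1114] [-3.1372e+00 -4.0000e-04  1.4986e+00] F [0.83 0.48 0.16] w 0.0265
```

```bash
python3 -m crank '[[[1,3.3,1.5,0,0,0,0],[1,3.3,1.5,0,0,0,0],[1,3.3,1.5,0,0,0,0],[1,3.3,1.5,0,0,0,0],[1,3.3,1.5,0,0,0,0]]]'; python3 - <<'E'
from h import *
d2=grab("side");crop(d2,"s8.png",180,120,120,120,5)
E
python3 w.py .614 .08 .018 1.499
```

```text
time: 9.75
position: [0.6109, 0.0743, 0.1119]
orientation: [-3.138, 0.001, 1.499]
force: [-0.2, -0.2, 0.3]
gripper_width: 0.0268
units [0.216 0.093 3.144] [-0.038  0.01  -0.016] t 9.8 pos [0.611  0.0738 0.1123] [-3.1383e+00  8.0000e-04  1.4977e+00] F [-0.32  0.27 -0.54] w 0.0266
```

View pics/s8.png

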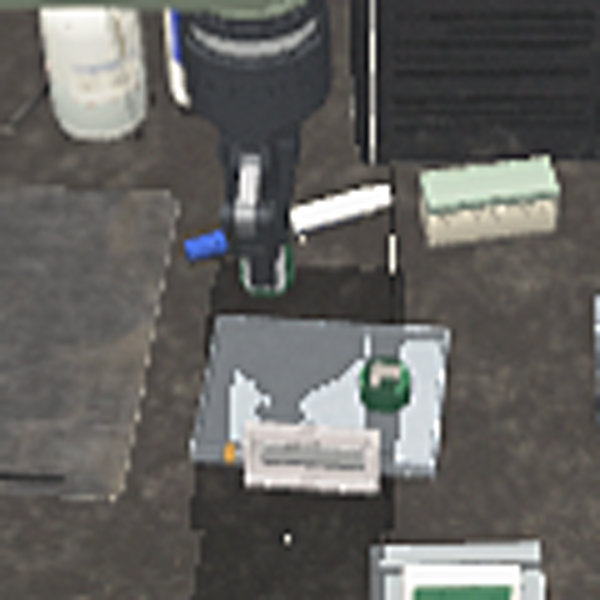

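```bash
python3 -m crank '[[[1,0.25,0.1,1.2,0,0,0],[1,0.25,0.1,2.4,0,0,0],[1,0.25,0.1,3,0,0,0],[1,0.25,0.1,3.2,0,0,0],[1,0.25,0.1,3.2,0,0,0]]]'; python3 -m crank '[[[1,0,0,0.1,0,0,0],[1,0,0,0.1,0,0,0],[1,0,0,0.15,0,0,0],[1,0,0,0.15,0,0,0]]]'; python3 w.py .614 .08 .018 1.499
```

```text
time: 10.3
position: [0.6149, 0.0809, 0.0168]
orientation: [-3.139, 0.0, 1.497]
force: [-0.6, -0.5, 0.2]
gripper_width: 0.0266
time: 10.7
position: [0.6166, 0.0824, 0.0141]
orientation: [3.14, -0.0, 1.499]
force: [-0.8, -0.5, -0.5]
gripper_width: 0.0268
units [-0.087 -0.081 -0.131] [ 0.016 -0.     0.   ] t 10.7 pos [0.6166 0.0824 0.0141] [ 3.1403e+00 -1.0000e-04  1.4991e+00] F [-0.78 -0.54 -0.5 ] w 0.0268
```

```bash
python3 -m crank '[[[1,0,0,0.05,0,0,0],[1,0,0,0.1,0,0,0],[1,0,0,0.1,0,0,0]]]'; python3 w.py .614 .08 .018 1.499
```

```text
time: 11.0
position: [0.6168, 0.0825, 0.0135]
orientation: [3.141, 0.0, 1.499]
force: [-7.1, -0.2, 14.5]
gripper_width: 0.0269
units [-0.09  -0.085 -0.151] [0.006 0.004 0.006] t 11.0 pos [0.6168 0.0825 0.0135] [3.1410e+00 3.0000e-04 1.4995e+00] F [-7.11 -0.24 14.51] w 0.0269
```

Seated on the floor; release (opening to about 45 mm) and rise.

```bash
python3 -m crank '[[[0.48,0,0,0,0,0,0],[0.48,0,0,0,0,0,0],[0.48,0,0,0,0,0,0],[0.48,0,0,-1,0,0,0],[0.48,0,0,-2.5,0,0,0]]]';python3 -m crank '[[[0.48,0,0,-1.2,0,0,0],[0.48,0,0,-1.2,0,0,0],[0.48,0,0,-1.2,0,0,0]]]';python3 - <<'E'
from h import *
d2=grab("side");crop(d2,"s9.png",180,120,120,120,5)
E
python3 w.py .436 -.0305 .12 1.6108
```

```text
time: 11.5
position: [0.6124, 0.0824, 0.0816]
orientation: [-3.132, 0.001, 1.499]
force: [1.0, -0.2, -0.2]
gripper_width: 0.0443
time: 11.8
position: [0.6168, 0.0824, 0.1223]
orientation: [3.139, -0.0, 1.499]
force: [0.3, 0.9, -0.4]
gripper_width: 0.0446
units [-4.183 -5.694  0.025] [-0.016  0.    -1.28 ] t 11.85 pos [0.6154 0.0824 0.1205] [-3.1401e+00  1.0000e-04  1.4990e+00] F [ 0.19 -1.2  -0.15] w 0.0446
```

View pics/s9.png

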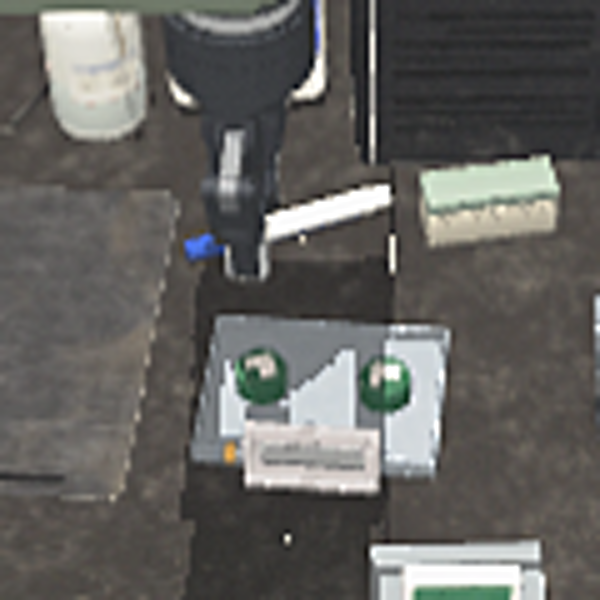

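```bash
python3 -m crank '[[[0.48,-4.18,-5.69,0,0,0,-1.25],[0.48,-4.18,-5.69,0,0,0,-1.25],[0.48,-4.18,-5.69,0,0,0,-1.25],[0.48,-4.18,-5.69,0,0,0,-1.25],[0.48,-4.18,-5.69,0,0,0,-1.25]]]'; python3 -m crank '[[[0.48,0,0,0,0,0,0],[0.48,0,0,0,0,0,0],[0.48,0,0,0,0,0,0]]]'; python3 - <<'E'
from h import *
d2=grab("side");crop(d2,"s10.png",200,160,120,110,5)
d2=grab("top");crop(d2,"t10.png",200,160,120,110,5)
E
python3 w.py .436 -.0305 .035 1.6058
```

```text
time: 12.35
position: [0.4298, -0.0307, 0.1176]
orientation: [-3.131, -0.002, 1.606]
force: [0.4, 0.2, 0.4]
gripper_width: 0.0445
time: 12.65
position: [0.4383, -0.03, 0.1214]
orientation: [3.141, -0.0, 1.609]
force: [0.0, 1.2, 0.0]
gripper_width: 0.0442
units [-0.015 -0.073  2.88 ] [ 0.006 -0.     0.04 ] t 12.75 pos [ 0.4381 -0.03    0.1214] [ 3.141  -0.      1.6094] F [ 0.39 -0.02 -0.71] w 0.0445
```

View pics/s10.png

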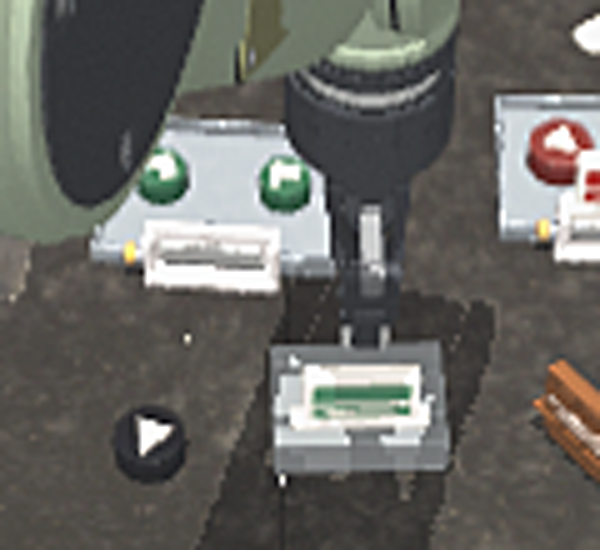

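```bash
python3 -m crank '[[[0.48,0,-0.07,1,0,0,0],[0.48,0,-0.07,2,0,0,0],[0.48,0,-0.07,2.7,0,0,0],[0.48,0,-0.07,2.82,0,0,0],[0.48,0,-0.07,2.82,0,0,0]]]'; python3 -m crank '[[[0.7,0,0,0,0,0,0],[0.7,0,0,0,0,0,0],[0.7,0,0,0,0,0,0]]]'; python3 - <<'E'
from h import *
d2=grab("side");crop(d2,"s11.png",220,180,90,90,6)
E
python3 w.py .436 -.0305 .036 1.6058
```

```text
time: 13.25
position: [0.4348, -0.0301, 0.0363]
orientation: [-3.14, -0.0, 1.609]
force: [0.2, -0.1, 0.2]
gripper_width: 0.0447
time: 13.55
position: [0.4359, -0.0308, 0.0378]
orientation: [3.139, 0.001, 1.608]
force: [-0.4, 0.1, -0.2]
gripper_width: 0.0255
units [0.006 0.012 0.055] [0.024 0.008 0.026] t 13.6 pos [ 0.4356 -0.0307  0.0377] [3.1395e+00 7.0000e-04 1.6081e+00] F [ 0.65 -0.26  0.25] w 0.0255
```

View pics/s11.png

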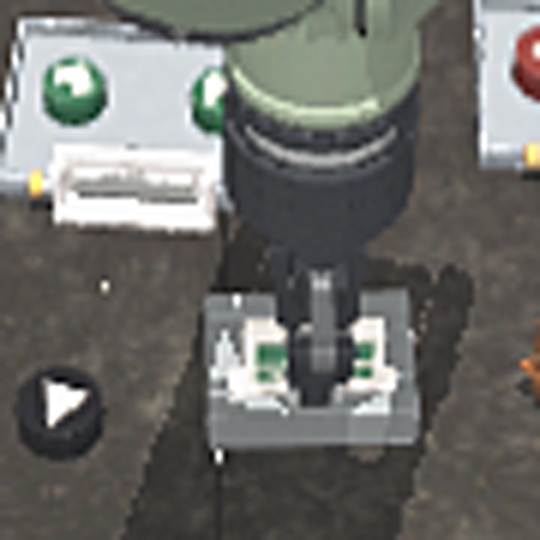

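```bash
python3 -m crank '[[[1,0,0,0,0,0,0],[1,0,0,0,0,0,0],[1,0,0,0,0,0,0],[1,0,0,0,0,0,0]]]'; python3 w.py .436 -.0305 .036 1.6058
```

```text
time: 14.0
position: [0.4355, -0.0307, 0.0373]
orientation: [3.14, 0.0, 1.608]
force: [0.6, 0.1, 3.6]
gripper_width: 0.0089
units [0.006 0.016 0.043] [0.018 0.004 0.024] t 14.0 pos [ 0.4355 -0.0307  0.0373] [3.1401e+00 4.0000e-04 1.6080e+00] F [0.56 0.13 3.63] w 0.0089
```

```bash
python3 -m crank '[[[1,0,0,-0.6,0,0,0],[1,0,0,-1.2,0,0,0],[1,0,0,-2,0,0,0],[1,0,0,-2.3,0,0,0],[1,0,0,-2.3,0,0,0]]]'; python3 -m crank '[[[1,0,0,0,0,0,0],[1,0,0,0,0,0,0]]]'; python3 - <<'E'
from h import *
d2=grab("side");crop(d2,"s12.png",220,160,90,90,6); np.save("s12.npy",d2,allow_pickle=True)
E
python3 w.py .535 .0535 .110 1.499
```

```text
time: 14.5
position: [0.4357, -0.0308, 0.1067]
orientation: [3.139, 0.001, 1.608]
force: [-0.5, 0.5, -0.0]
gripper_width: 0.0091
time: 14.7
position: [0.4335, -0.0302, 0.1043]
orientation: [-3.139, -0.001, 1.608]
force: [-0.6, -0.6, -1.7]
gripper_width: 0.0089
units [ 2.662  3.482 -0.196] [-0.034 -0.008  1.248] t 14.75 pos [ 0.4335 -0.0302  0.1043] [-3.1387e+00 -9.0000e-04  1.6080e+00] F [ 0.36 -0.38  0.04] w 0.0092
```

View pics/s12.png

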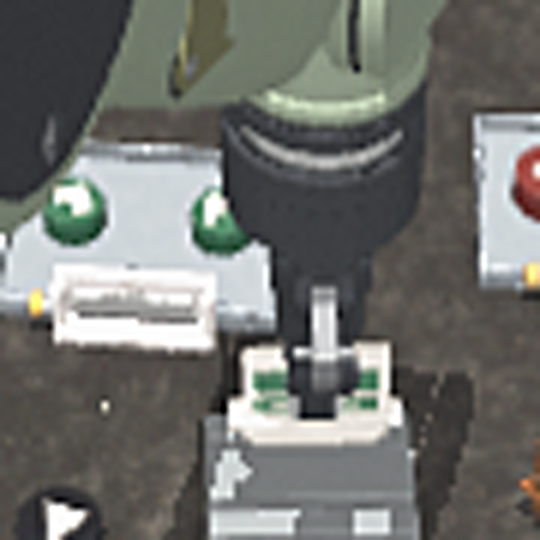

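```bash
python3 - <<'E'
from h import *
s=np.load("s12.npy",allow_pickle=True).item()
f=lambda u,x0: x0+(u+.5)/6-.5
for u,v in((230,428),(404,420),(316,424),(243,350),(392,345),(322,400),(335,400),(302,400)):
    print(u,v,at(s,f(u,220),f(v,160),.095).round(4), proj(s,[.428,-.0302,.095]))
E
python3 w.py .5552 .0521 .110 1.499
python3 -m crank '[[[1,2.66,4.1,-0.2,0,0,1.25],[1,2.66,4.1,-0.2,0,0,1.25],[1,2.66,4.1,-0.2,0,0,1.25],[1,2.66,4.1,-0.2,0,0,1.25],[1,2.66,4.1,-0.2,0,0,1.25]]]'
python3 -m crank '[[[1,0,0,0,0,0,0],[1,0,0,0,0,0,0],[1,0,0,0,0,0,0],[1,0,0,0,0,0,0]]]'
python3 - <<'E'
from h import *
d2=grab("side");crop(d2,"s13.png",200,130,100,100,6); np.save("s13.npy",d2,allow_pickle=True)
d2=grab("top");crop(d2,"t13.png",200,130,100,100,6); np.save("t13.npy",d2,allow_pickle=True)
E
python3 w.py .5552 .0521 .110 1.499
```

```text
230 428 [0.4245 0.0048 0.095 ] [[272.02300582 229.94437694]]
404 420 [ 0.4296 -0.0673  0.095 ] [[272.02300582 229.94437694]]
316 424 [ 0.4271 -0.0308  0.095 ] [[272.02300582 229.94437694]]
243 350 [0.4659 0.     0.095 ] [[272.02300582 229.94437694]]
392 345 [ 0.4694 -0.0632  0.095 ] [[272.02300582 229.94437694]]
322 400 [ 0.4396 -0.0333  0.095 ] [[272.02300582 229.94437694]]
335 400 [ 0.4397 -0.0387  0.095 ] [[272.02300582 229.94437694]]
302 400 [ 0.4395 -0.025   0.095 ] [[272.02300582 229.94437694]]
units [ 2.591  4.154 -0.198] [-0.034 -0.008  1.248] t 14.75 pos [ 0.4335 -0.0302  0.1043] [-3.1387e+00 -9.0000e-04  1.6080e+00] F [ 0.36 -0.38  0.04] w 0.0092
time: 15.25
position: [0.5541, 0.0544, 0.1102]
orientation: [-3.139, 0.0, 1.501]
force: [-0.7, 0.3, -0.4]
gripper_width: 0.0092
time: 15.65
position: [0.5542, 0.0533, 0.1119]
orientation: [3.142, 0.0, 1.498]
force: [-0.7, 0.1, -1.0]
gripper_width: 0.0087
units [-0.044  0.026  0.065] [ 0.004  0.    -0.008] t 15.75 pos [0.5545 0.0535 0.1119] [3.1413 0.     1.4983] F [-0.15  0.09  0.32] w 0.0089
```

View pics/s13.png

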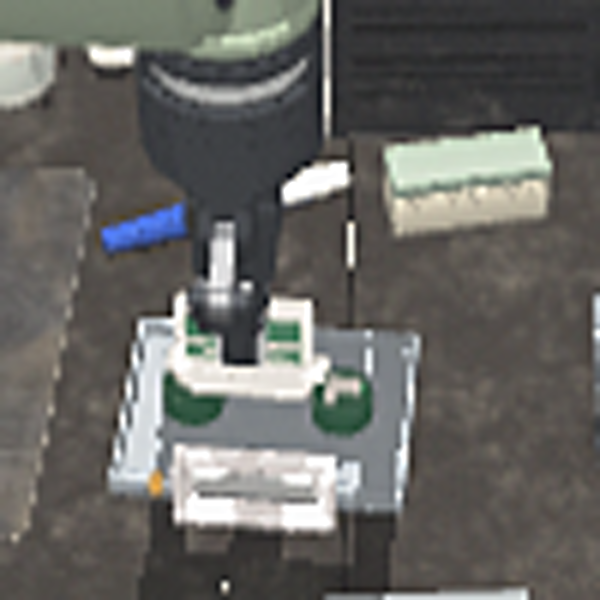

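View pics/t13.png

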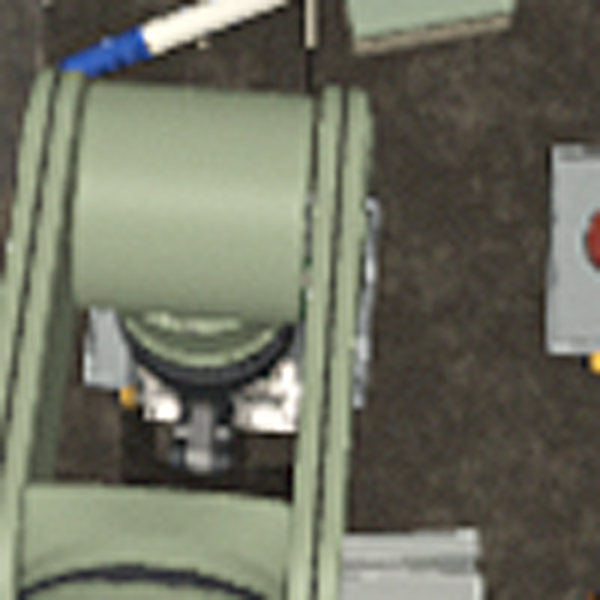

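```bash
python3 - <<'E'
from h import *
s=np.load("s13.npy",allow_pickle=True).item()
f=lambda u,x0: x0+(u+.5)/6-.5
print("shoulder front bottom z.1006")
for u,v in((163,388),(327,396),(163,365),(329,362)): print(at(s,f(u,200),f(v,130),.1006).round(4))
print("rail z.034")
for u,v in((174,452),(340,458)): print(at(s,f(u,200),f(v,130),.034).round(4))
print(f(177,200))
c=cv2.cvtColor(s["color"],cv2.COLOR_RGB2BGR)[180:225,220:265]; cv2.imwrite("pics/s13b.png",cv2.resize(c,None,fx=13,fy=13,interpolation=cv2.INTER_CUBIC))
E
```

```text
shoulder front bottom z.1006
[0.5404 0.0895 0.1006]
[0.5366 0.0168 0.1006]
[0.5542 0.0904 0.1006]
[0.5569 0.0164 0.1006]
rail z.034
[0.5598 0.0895 0.034 ]
[0.5572 0.0121 0.034 ]
229.08333333333334
```

View pics/s13b.png

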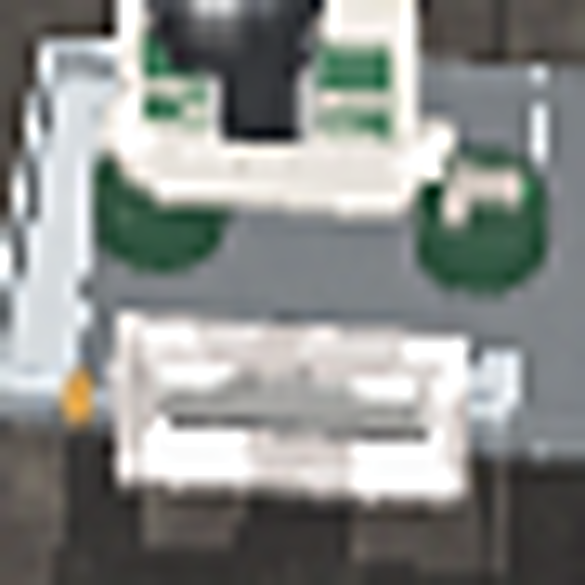

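```bash
python3 -m crank '[[[1,-0.045,-0.01,0.8,0,0,0],[1,-0.045,-0.01,1.4,0,0,0],[1,-0.045,-0.01,1.53,0,0,0],[1,-0.045,-0.01,1.53,0,0,0],[1,-0.045,-0.01,1.53,0,0,0]]]'
python3 -m crank '[[[1,0,0,0,0,0,0],[1,0,0,0,0,0,0]]]'
python3 - <<'E'
from h import *
s=grab("side");np.save("s14.npy",s,allow_pickle=True)
c=cv2.cvtColor(s["color"],cv2.COLOR_RGB2BGR)[180:225,220:265]; cv2.imwrite("pics/s14.png",cv2.resize(c,None,fx=13,fy=13,interpolation=cv2.INTER_CUBIC))
E
python3 w.py .5545 .0521 .0575 1.499
```

```text
time: 16.25
position: [0.5551, 0.0524, 0.0667]
orientation: [3.14, -0.0, 1.499]
force: [0.0, 0.6, -0.1]
gripper_width: 0.009
time: 16.45
position: [0.5552, 0.0525, 0.0669]
orientation: [3.14, -0.0, 1.499]
force: [-0.6, -0.1, -0.6]
gripper_width: 0.0092
units [-0.014 -0.015  0.306] [0.018 0.    0.   ] t 16.5 pos [0.555  0.0525 0.0667] [3.14  0.    1.499] F [ 0.12  0.25 -0.39] w 0.0095
```

View pics/s14.png

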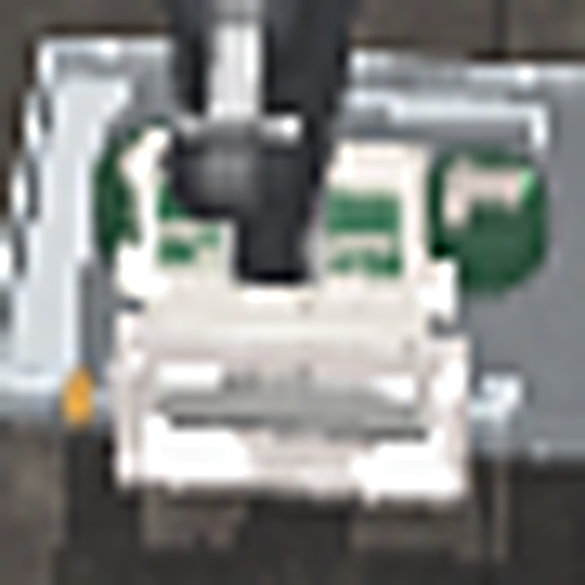

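```bash
python3 -m crank '[[[1,-0.015,-0.03,0.08,0,0,0],[1,-0.015,-0.03,0.16,0,0,0],[1,-0.015,-0.03,0.24,0,0,0],[1,-0.015,-0.03,0.3,0,0,0],[1,-0.015,-0.03,0.3,0,0,0]]]'; python3 w.py .5545 .0521 .0575 1.499
```

```text
time: 17.0
position: [0.5532, 0.0521, 0.0564]
orientation: [-3.141, 0.0, 1.499]
force: [0.5, -0.1, -0.0]
gripper_width: 0.0087
units [ 0.003  0.043 -0.037] [-0.006  0.    -0.002] t 17.0 pos [0.5532 0.0521 0.0564] [-3.1411  0.      1.4989] F [ 0.46 -0.14 -0.01] w 0.0087
```

```bash
python3 -m crank '[[[1,0,0.02,0.06,0,0,0],[1,0,0.02,0.12,0,0,0],[1,0,0.02,0.18,0,0,0],[1,0,0.02,0.18,0,0,0]]]'; python3 w.py .5545 .0521 .0575 1.499
```

```text
time: 17.4
position: [0.5544, 0.052, 0.0515]
orientation: [3.141, 0.0, 1.499]
force: [1.2, -0.3, 0.2]
gripper_width: 0.0089
units [ 0.003  0.004 -0.201] [ 0.01  0.   -0.  ] t 17.4 pos [0.5544 0.052  0.0515] [3.1408e+00 1.0000e-04 1.4989e+00] F [ 1.16 -0.28  0.18] w 0.0089
```

```bash
python3 -m crank '[[[1,0,0,0.04,0,0,0],[1,0,0,0.08,0,0,0],[1,0,0,0.12,0,0,0],[1,0,0,0.12,0,0,0],[1,0,0,0.12,0,0,0]]]'; python3 w.py .5545 .0521 .0453 1.499
python3 - <<'E'
from h import *
s=grab("side");np.save("s15.npy",s,allow_pickle=True)
c=cv2.cvtColor(s["color"],cv2.COLOR_RGB2BGR)[180:225,220:265]; cv2.imwrite("pics/s15.png",cv2.resize(c,None,fx=13,fy=13,interpolation=cv2.INTER_CUBIC))
E
```

```text
time: 17.9
position: [0.5547, 0.052, 0.0483]
orientation: [3.14, -0.0, 1.499]
force: [1.5, 0.2, 3.2]
gripper_width: 0.009
units [ 0.003 -0.006  0.099] [ 0.018 -0.    -0.002] t 17.9 pos [0.5547 0.052  0.0483] [ 3.1401 -0.      1.4989] F [1.51 0.24 3.16] w 0.009
```

View pics/s15.png

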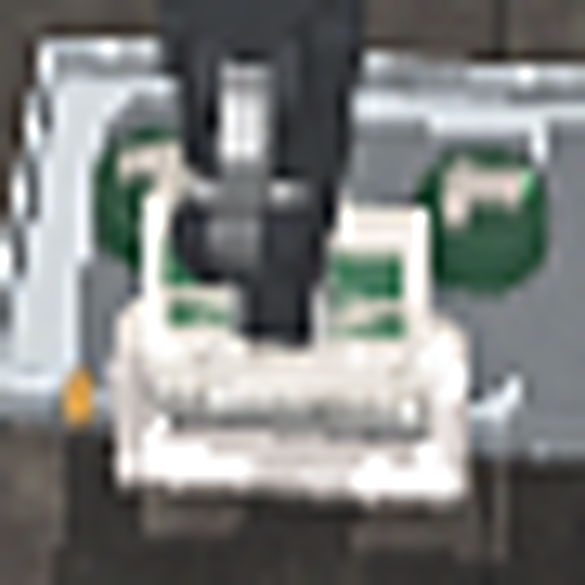

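```bash
python3 -m crank '[[[1,0,0,0.04,0,0,0],[1,0,0,0.08,0,0,0],[1,0,0,0.1,0,0,0],[1,0,0,0.1,0,0,0]]]'; python3 w.py .5545 .0521 .0453 1.499; python3 -m crank '[[[1,0,0,0.03,0,0,0],[1,0,0,0.03,0,0,0],[1,0,0,0.03,0,0,0]]]';  python3 w.py .5545 .0521 .0453 1.499
```

```text
time: 18.35
position: [0.5547, 0.052, 0.0457]
orientation: [3.14, 0.0, 1.499]
force: [0.6, -0.3, 7.0]
gripper_width: 0.0091
units [ 0.003 -0.005  0.012] [ 0.016  0.    -0.   ] t 18.35 pos [0.5547 0.052  0.0457] [3.1402 0.     1.499 ] F [ 0.61 -0.29  6.96] w 0.0091
time: 18.65
position: [0.5547, 0.052, 0.0453]
orientation: [3.14, 0.0, 1.499]
force: [-0.0, -0.3, 10.0]
gripper_width: 0.0091
units [ 0.001 -0.008 -0.001] [0.016 0.    0.   ] t 18.65 pos [0.5547 0.052  0.0453] [3.1402 0.     1.499 ] F [-0.02 -0.3   9.96] w 0.0091
```

```bash
python3 -m crank '[[[1,0,0,0.03,0,0,0],[1,0,0,0.03,0,0,0],[1,0,0,0.03,0,0,0]]]';  python3 w.py .5545 .0521 .0453 1.499; python3 -m crank '[[[1,0,0,0.03,0,0,0],[1,0,0,0.03,0,0,0],[1,0,0,0.03,0,0,0]]]';  python3 w.py .5545 .0521 .0453 1.499
python3 - <<'E'
from h import *
s=grab("side");np.save("s16.npy",s,allow_pickle=True)
c=cv2.cvtColor(s["color"],cv2.COLOR_RGB2BGR)[180:225,220:265]; cv2.imwrite("pics/s16.png",cv2.resize(c,None,fx=13,fy=13,interpolation=cv2.INTER_CUBIC))
E
```

```text
time: 18.95
position: [0.5548, 0.0521, 0.0453]
orientation: [3.14, 0.0, 1.499]
force: [-3.4, -0.7, 13.8]
gripper_width: 0.0092
units [ 0.001 -0.01  -0.001] [0.014 0.002 0.002] t 18.95 pos [0.5548 0.0521 0.0453] [3.1403e+00 1.0000e-04 1.4992e+00] F [-3.37 -0.67 13.79] w 0.0092
time: 19.25
position: [0.5548, 0.052, 0.0452]
orientation: [3.141, 0.0, 1.499]
force: [-5.5, 0.1, 20.3]
gripper_width: 0.0091
units [ 0.002 -0.01  -0.002] [0.012 0.002 0.002] t 19.25 pos [0.5548 0.052  0.0452] [3.1405e+00 2.0000e-04 1.4992e+00] F [-5.5   0.15 20.33] w 0.0091
```

View pics/s16.png

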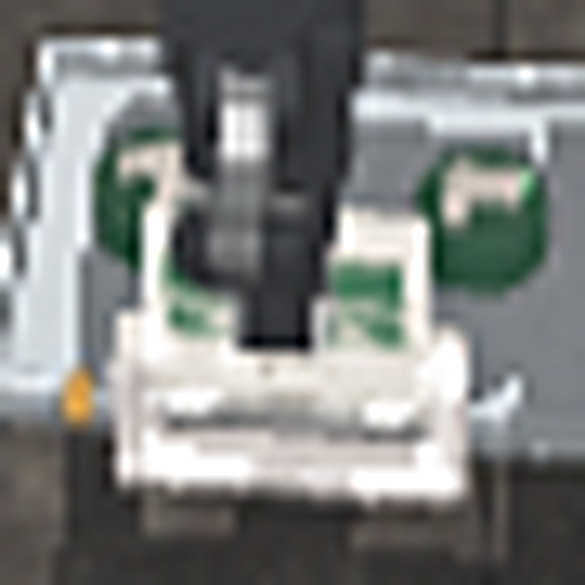

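```bash
python3 -m crank '[[[1,0,0,0,0,0,0],[1,0,0,0,0,0,0],[1,0,0,0,0,0,0],[1,0,0,0,0,0,0],[1,0,0,0,0,0,0]]]'; python3 w.py .5548 .0521 .0453 1.499
python3 - <<'E'
from h import *
s=grab("side");crop(s,"s17.png",190,140,190,140,4)
E
```

```text
time: 19.8
position: [0.5548, 0.052, 0.0452]
orientation: [3.14, 0.0, 1.499]
force: [-4.4, -0.3, 20.3]
gripper_width: 0.0089
units [ 0.002 -0.    -0.003] [0.012 0.002 0.004] t 19.8 pos [0.5548 0.052  0.0452] [3.1405e+00 3.0000e-04 1.4993e+00] F [-4.4  -0.27 20.31] w 0.0089
```

View pics/s17.png

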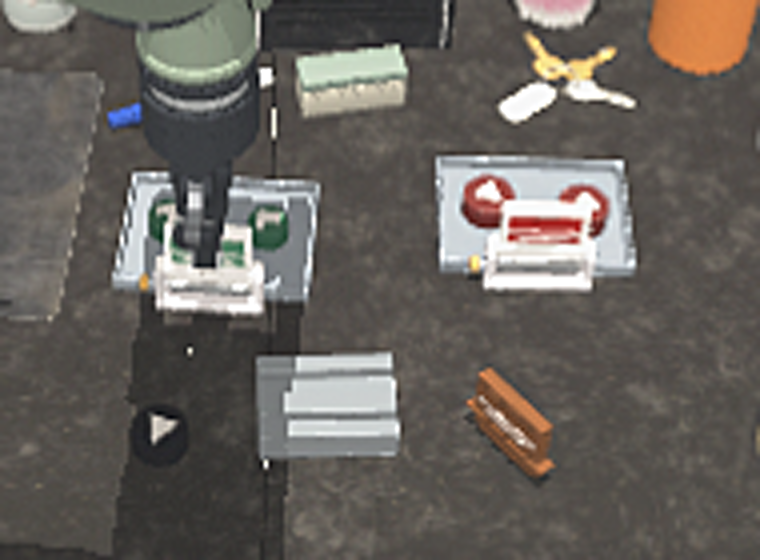

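The picture shows both mounts flat in their trays, the holder down in the green rail (crop about 210,285) and matching the red one's height. The force is steady at 20 N, so I am handing in.

```bash
python3 -c "
from station import ctrl
print(ctrl.close_job()); print(ctrl.get_state()['position'],ctrl.get_state()['force'])"
```

```text
the job is handed in; nothing more can be done
None
the job is handed in; nothing more can be done
```

The job is handed in at about 19.8 s. The red mount lies flat in the left half of the red tray and the green one in the left half of the green tray, both let go. The green label holder is behind the lip on the green tray, and the gripper is still pressing it home for the clamp screw.

**Checks before handing in:**
- **Seating:** the tool stopped hard at z = 0.0452 m, against 0.0453 m worked out for the shoulder home on the rail.
- **Press force:** it stayed at about 20 N up, with a small pull of about 4 N to the front, for half a second with no slip. The force rose from 3 N to 7 N over the lifter travel, as described.
- **Grip:** the opening read 8.9 mm on the 10 mm frame. The opening also read about 3.5 mm low on both mounts, so I put that down to the reading.
- **Other things:** in the last picture the stored mounts and the look-alikes are where they were. The marker and the slide box showed too, and seem unmoved. The USB stick and the tape roll were outside that picture; the arm never came near the USB stick.

**Not measured:** the lip and lifter values are not reported by the robot, so I inferred them from the force and height.

**One thing went wrong:** my first grip on the red mount was a few millimetres off-centre. I opened, re-centred and gripped again; nothing else was disturbed.

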